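# Snug down the loose hold-down nut in a screen separator's deep service well

## Task

One of the nuts that hold down the heating plate of the screen separator has worked loose, the one at the bottom of the open service well. Take the long orange socket driver from the rack, seat its socket fully on the nut by feel without hammering on it, tighten clockwise until the nut stops dead and pull it up snug to about 0.4 N m, well short of 0.6 N m, then draw it out, lower it back upright into its own hole in the rack, fully down (no dropping), and let go. The plug stays in the cup and everything else on the bench stays where it is.

Things in the scene. Friction and masses are not known exactly. Their poses are not given: they have to be found in the camera images.
- socket_driver: The long socket driver, 191 mm tall, about 0.3 kg, loose, upright in the rack. Origin: centre of the open face of the socket at its foot; z up the shaft. Steel socket 24 mm in outside diameter, 27 mm high, its six-sided hole 17 mm across flats and 17 mm deep; shaft 12 mm thick. Flats of the hole face the driver's +x and every 60 degrees from there.
- driver_handle (a point): Middle of the driver's orange handle, on its axis, 162 mm above the socket's face: a straight hexagonal prism 28 mm across flats, 52 mm tall (136 to 188 mm above the socket's face), with a 3 mm black cap on top. Its flats face the same ways as those of the socket's hole (the driver's +x and every 60 degrees).
- screen_machine: The screen separator, fixed: a pale grey case 250 x 330 mm, 85 mm high, a heating plate and two clamp bars with black thumb knobs on top (117 mm above the bench), a steel-collared service well at each corner. Origin: centre of the underside; x to its back, z up. Three wells are shut by black plugs; the open one lies at x -98, y -138 mm, front right seen from the robot.
- well_mouth (a point): Centre of the mouth of the open service well, at the top of its flared steel collar, 92 mm above the bench. The collar narrows from 33 mm to 26 mm across within 7 mm; below it the bore is 26 mm across. A fully seated socket has its face 75 mm below this point. If it catches on the nut's corners only 1 to 4 mm down, lift it a few millimetres and try again a few degrees either way.
- nut_shoulder (a point): Bore axis, at the top edge of the brass acorn nut's hexagon (16.3 mm across flats, 10 mm high), 66 mm below the well's mouth; a dome of 8.1 mm radius stands on it. An unmatched socket rests here; matched it drops 9 mm. Which way the flats face is not measured (this point does not turn): press with a few newtons and turn slowly till it drops. Until it drops, over 25 N on nut and bore does damage.
- plate_nut (a joint): Turn of the nut on its stud, rad; grows clockwise seen from above. 0 is fully home, where it stops dead; it starts 0.6 to 1.25 rad short of that (negative). It drags with 0.12 N m all the way and stays where it is left. Socket and nut have about 0.08 rad of play either way. The value says nothing of which way the flats face.
- stud_bush (a joint): Twist of the stud in its rubber heat-insulating bush under the nut, rad; grows clockwise seen from above, springs back when let go. It yields 0.25 rad per N m on the nut: 0.03 while the nut runs down, 0.1 at 0.4 N m, 0.15 at 0.6 N m.
- driver_rack: The grey driver rack, fixed: a block 80 x 170 mm, 50 mm high. Origin: centre of its underside; z up. The long driver's hole lies 50 mm along its +y; two short screwdrivers (red and yellow, tops 132 mm above the bench) are fixed in it at y -15 and -60 mm.
- rack_hole (a point): Centre of the mouth of the long driver's hole in the rack, 50 mm above the bench. The hole is 28 mm across and 42 mm deep, with a flat floor.
- open_phone: Opened phone, 150 x 72 x 7 mm, loose on the blue mat; leave it alone. Origin: centre of the underside.
- phone_back: Phone back cover, 150 x 72 x 4 mm, loose on the blue mat; leave it alone. Origin: centre of the underside.
- tweezers: Black tweezers, 125 mm long, loose; leave them alone. Origin: underside, middle.
- power_pack: Silver power pack, 125 x 36 x 14 mm, loose; leave it alone. Origin: centre of the underside.
- parts_cup: White parts cup, 60 mm across, 30 mm high, loose; leave it alone. Origin: centre of the underside.
- well_plug: The open well's black rubber plug, 30 mm across, 14 mm high, lying in the parts cup; leave it there. Origin: centre of the underside.
- board_panel: Green circuit board panel, 85 x 125 x 5 mm, loose; leave it alone. Origin: centre of the underside.
- clamp_frame: Blue screen-clamping frame with two black spring clamps, 165 x 130 mm, 45 mm high, loose; leave it alone. Origin: centre of the underside.
There are look-alikes about, which are no part of the job. Of the things like the socket_driver, leave any that is blue, purple or turquoise; of the rest the smaller one is meant.

How it is judged:
By the outcome, as a careful person would: the job done as asked, in the order asked, and still so for the second after the job is handed in, with the robot touching nothing.
It also fails if it takes over 64 s, if anything falls off the work surface, if the arm or the gripper's body presses on something with over 40 N, if the wrist force passes 120 N, or if a joint passes its speed limit or range.

## Robot

A 6-joint arm with a two-finger parallel gripper is mounted at the origin on the work surface. World frame = base frame: x ahead of the robot, y to its left, z up, the work surface at z = 0. Lengths are in mm, angles in rad, forces in N, time in s.
With the tool pointing down it reaches from about 350 to 875 mm from the base axis. Payload 4.2 kg.
Tool frame: the origin (TCP) lies at the very end of the fingers, on their centre line; the grasp point (between the pads) lies 19 mm behind it (ctrl.grip_depth is the distance from the TCP to the grasp point, in mm); z points along the fingers, y is the direction in which the jaws open and shut (so a half turn about z gives the same grasp; the last joint's range is limited). The gripper opens to 87 mm and grips with 3 to 60 N. Pads are 19 mm wide; open, the fingers measure 117 mm over their backs; the gripper's body (75 mm by 190 mm) begins 51 mm behind the grasp point.
Start: joints at [-1.017, 0.385, 0.008, 0, -1.194, -0.259], TCP at [181.609, -598.011, 222.55] pointing down, gripper open.
Joint ranges: [-3.14, 3.14], [-1.21, 2.06], [-1.07, 1.41], [-3.16, 2.05], [-2.99, -0.16], [-3.1, 3.1]. Speed limits (rad/s): [2.79, 2.79, 3.14, 3.14, 3.14, 3.14].

## Interface

Orientations are given as a unit quaternion [w, x, y, z].
In Python, from bench import ctrl, imaging, order gives the robot as it stands.
- The arm moves only by the shell command python3 -m pendant 'ROWS' [FORCE]. ROWS is JSON, a list that holds one entry, the list of rows, each a list of 5 numbers: the shift along the world's x, y, z in cm, then the turn about the world's z in degrees, then the closure, from 0 (fully open) to 1 (shut). In form: [[[x, y, z, twist, jaw], ...]]. A call has 1 to 8 rows; each row is the pose to reach, as a shift and turn from the pose commanded when the call began; what a row does not reach only later rows make up. A row lasts 1/8 s, in which the tool goes at most 62.5 mm and 10.7 degrees, less where a joint would pass 70% of its speed; a pose out of reach is approached as far as the arm can. A call with a gripper value outside its range is refused whole. The fingers move at their own pace and stop on an object; FORCE is the grip in N (left out, the last holds). Time passes only in rows, so rows that repeat a pose let the fingers close. It gives the time, the measured TCP pose, the force and the opening at its end, in the units of the state.
- ctrl.observe(): the state, without advancing time (a new reading comes with each control period).
- imaging.grab_frame(name): name is "scene" or "top" or "wrist"; returns (picture, depth): 420x560x3 uint8, blue, green, red; 420x560 float32, mm along the optical axis (not along the pixel's ray), 0 where there is no reading.
- imaging.camera_info(name): a dict with "fx", "fy", "cx", "cy" (pixels), "distortion" ([k1, k2, p1, p2, k3] as OpenCV has them; the pictures are not rectified), "extrinsics" (4x4, takes a point from camera to world coordinates); the wrist camera has in their place "T_tool_cam" (4x4, takes a point from camera to tool coordinates, whose origin is the TCP and whose axes are the flange's). Camera axes: x right, y down, z forward; pixel columns grow to the right and rows downward; lengths in mm; the calibration is good to about 2 mm. A picture is of the moment at which its call begins: read the wrist's pose just before it. camera_info takes no time and is no camera call.
- order.hand_in(): hands the job in, once; it reports no verdict.
Trained networks look in the newest picture that a camera, given by its name, has taken for a name from the list of things; names that differ only in an ending like _2 or _b are one class to them, and where a whole thing is asked for, a point or a joint stands for the part that bears it (a point fixed in the world has none). Each returns a list of dicts, best first, with "p" (0 to 1); they miss things now and then, are a little off and sometimes report something else, mostly with a low value. They report only what shows in the picture. A call takes as long as a camera call. They do not tell look-alikes from the thing itself.
- imaging.look_for(camera, target): "uv" ([column, row] in pixels, amid what is visible of it).
- imaging.place_of(camera, target): "uv" ([column, row] in pixels: a listed point, or the origin of a listed thing).
The state is a dict: "time": time; "q": joint angles; "joint_velocities": joint speeds; "tau": joint torques, N m; "position": TCP position; "ee_rot": TCP orientation; "wrist_force": force on the tool from outside, world axes, zero at the start; "torque": the same for the moment, N m; "opening": opening from 0.0 (shut) to 1.0 (fully open).
Only numpy, scipy, OpenCV 4.12 (cv2) and the standard library are available. Lean on these libraries where they do the work, as an engineer would, in place of code of your own. Each camera call takes 0.05 s, during which the arm holds its last target.

## Working session

There is one attempt and no reset: what is moved stays moved. The work goes in short steps, Python scripts to look and compute and a shell command to move; the robot and the scene stay as the last step left them, time stands still between calls to the robot, and variables do not carry over. Pictures are saved under pics/ and viewed, and the job is handed in when it is done.

```bash
ls; mkdir -p pics
python3 - <<'E'
from bench import ctrl, imaging
import cv2,json
for n in ("scene","top"):
    p,d=imaging.grab_frame(n); cv2.imwrite(f"pics/{n}0.png",p)
    import numpy as np; np.save(f"pics/{n}0.npy",d)
    i=imaging.camera_info(n); print(n,{k:np.round(v,3).tolist() for k,v in i.items() if not isinstance(v,str)})
    for t in ("socket_driver","driver_handle","well_mouth","rack_hole"):
        print(t,[(np.round(r['uv']).tolist(),round(r['p'],2)) for r in imaging.place_of(n,t)])
print(ctrl.observe())
E
```

```text
pics
scene {'fx': 483.741, 'fy': 483.741, 'cx': 283.161, 'cy': 209.46, 'distortion': [0.031, 0.0, 0.0, 0.0, 0.0], 'extrinsics': [[-0.784, 0.523, -0.334, 1003.424], [0.62, 0.649, -0.441, 664.439], [-0.014, -0.553, -0.833, 1237.159], [0.0, 0.0, 0.0, 1.0]]}
socket_driver [([293.0, 182.0], 0.83), ([256.0, 212.0], 0.82), ([290.0, 156.0], 0.76), ([231.0, 194.0], 0.62), ([262.0, 172.0], 0.6), ([317.0, 191.0], 0.52)]
driver_handle [([223.0, 147.0], 0.91), ([296.0, 148.0], 0.86), ([259.0, 134.0], 0.77), ([289.0, 113.0], 0.68), ([253.0, 176.0], 0.64), ([316.0, 192.0], 0.39)]
well_mouth [([305.0, 212.0], 0.64)]
rack_hole [([261.0, 163.0], 0.59)]
top {'fx': 460.709, 'fy': 460.709, 'cx': 278.334, 'cy': 216.202, 'distortion': [-0.095, 0.0, 0.0, 0.0, 0.0], 'extrinsics': [[-0.001, -0.987, 0.161, 339.91], [-1.0, 0.005, 0.024, 45.536], [-0.025, -0.161, -0.987, 1485.02], [0.0, 0.0, 0.0, 1.0]]}
socket_driver [([344.0, 207.0], 0.9), ([352.0, 280.0], 0.76), ([351.0, 251.0], 0.59), ([315.0, 219.0], 0.52), ([319.0, 276.0], 0.48), ([295.0, 280.0], 0.36)]
driver_handle [([361.0, 282.0], 0.56), ([324.0, 267.0], 0.51), ([417.0, 190.0], 0.4)]
well_mouth []
rack_hole [([345.0, 248.0], 0.85)]
{'time': 0.5, 'q': array([-1.01738457e+00,  3.84756206e-01,  7.81786225e-03, -1.87412440e-05,
       -1.19399951e+00, -2.58617576e-01]), 'joint_velocities': array([-2.28573204e-04, -1.98268137e-03,  1.65801108e-03,  2.22440247e-03,
       -5.72822609e-05,  7.58857176e-04]), 'tau': array([-8.71515067e-05, -3.90072405e+01,  1.87448269e+01,  4.22069684e+00,
        1.50104519e-02, -4.43447902e-05]), 'position': array([ 181.60383271, -597.97554014,  222.48112022]), 'ee_rot': array([-1.99434235e-05, -1.46860534e-01,  9.89157206e-01,  6.84516970e-05]), 'wrist_force': array([ 0.39225458, -0.07432159,  0.39032673]), 'torque': array([0.06508931, 0.02012157, 0.02962151]), 'opening': 0.9991381905095633}
```

View pics/scene0.png

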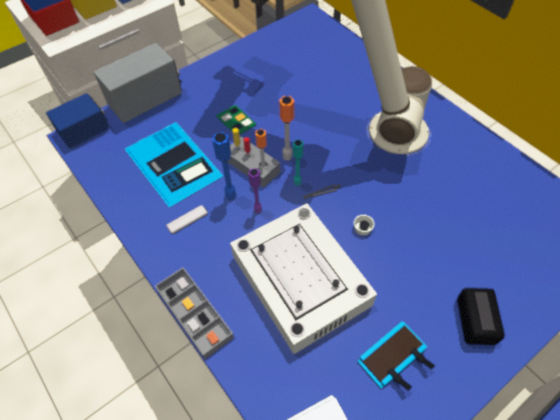

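View pics/top0.png

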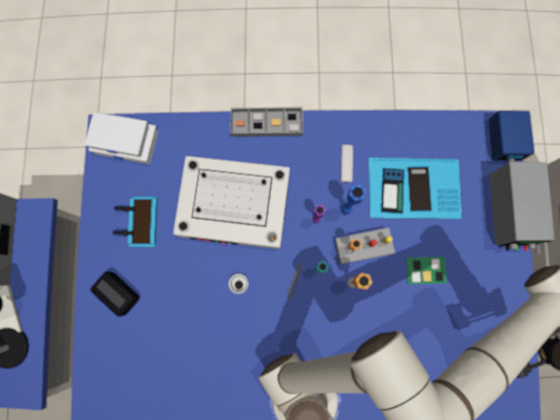

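```bash
cat > h.py <<'E'
import numpy as np,cv2
from bench import ctrl,imaging
from scipy.spatial.transform import Rotation as R
def cam(n,st=None):
    i=imaging.camera_info(n);K=np.array([[i['fx'],0,i['cx']],[0,i['fy'],i['cy']],[0,0,1.]])
    D=np.array(i['distortion'],float)
    if 'extrinsics' in i: T=np.array(i['extrinsics'])
    else:
        q=st['ee_rot'];W=np.eye(4);W[:3,:3]=R.from_quat([q[1],q[2],q[3],q[0]]).as_matrix();W[:3,3]=st['position']
        T=W@np.array(i['T_tool_cam'])
    return K,D,T
def at_z(n,uv,z,st=None):
    K,D,T=cam(n,st);p=cv2.undistortPoints(np.array([[uv]],float),K,D)[0,0]
    d=T[:3,:3]@[p[0],p[1],1];o=T[:3,3];return o+d*(z-o[2])/d[2]
def at_d(n,uv,depth,st=None):
    K,D,T=cam(n,st);p=cv2.undistortPoints(np.array([[uv]],float),K,D)[0,0]
    return T[:3,:3]@np.array([p[0]*depth,p[1]*depth,depth])+T[:3,3]
def proj(n,P,st=None):
    K,D,T=cam(n,st);Ti=np.linalg.inv(T);r=cv2.Rodrigues(Ti[:3,:3])[0]
    return cv2.projectPoints(np.array(P,float).reshape(-1,1,3),r,Ti[:3,3],K,D)[0].reshape(-1,2)
E
python3 - <<'E'
from h import *
t=cv2.imread("pics/top0.png");s=cv2.imread("pics/scene0.png")
cv2.imwrite("pics/top_c.png",cv2.resize(t[170:310,260:420],None,fx=5,fy=5,interpolation=cv2.INTER_CUBIC)[:600])
cv2.imwrite("pics/sc_c.png",cv2.resize(s[80:230,200:380],None,fx=4,fy=4,interpolation=cv2.INTER_CUBIC))
d=np.load("pics/top0.npy")
for uv in [(354,243),(363,281),(355,194),(318,211),(322,267),(373,242),(388,240)]:
    P=d[uv[1]-3:uv[1]+4,uv[0]-3:uv[0]+4]; z=P[P>0].min(); print(uv,np.round(at_d("top",uv,z)),np.round(np.median(P)))
E
```

```text
(354, 243) [ 472. -134.  205.] 1286.0
(363, 281) [ 366. -147.  261.] 1212.0
(355, 194) [ 596. -129.  280.] 1235.0
(318, 211) [564. -35. 201.] 1312.0
(322, 267) [407. -44. 198.] 1285.0
(373, 242) [ 483. -200.  130.] 1363.0
(388, 240) [ 488. -243.  137.] 1354.0
```

View pics/top_c.png

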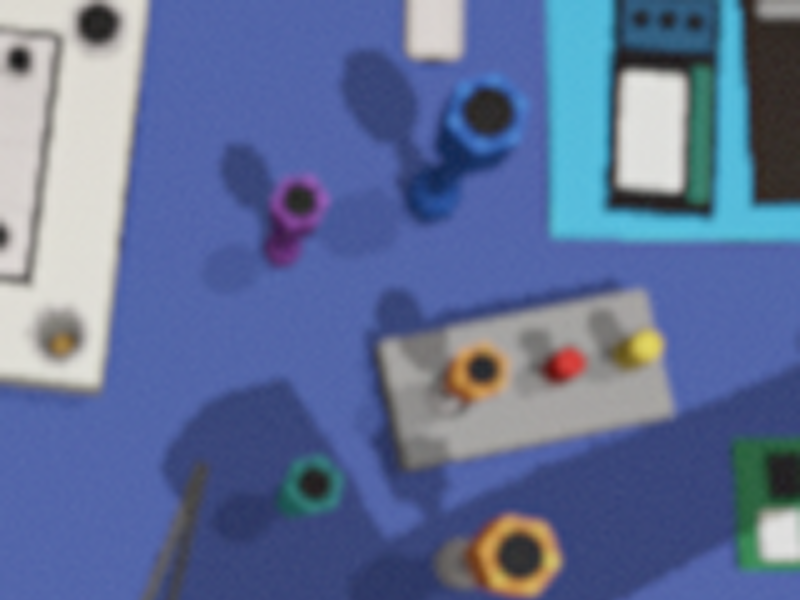

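View pics/sc_c.png

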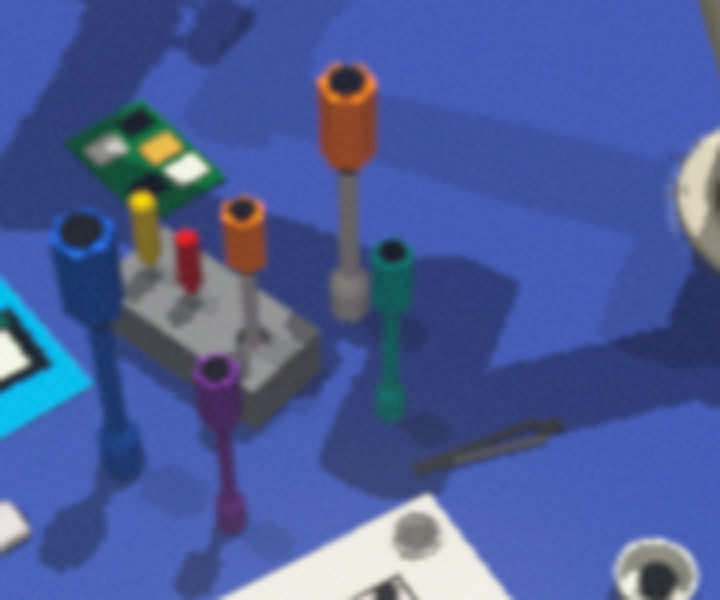

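Run:
```python
from h import *
print("driver top",at_z("top",(356.4,243.8),199),"large",at_z("top",(363.5,281),261))
print("well",at_z("top",(272,236.6),92), "scene well", at_z("scene",(304,213),92))
print("driver scene",at_z("scene",(200+243/4,80+210/4),199))
print(np.round(imaging.camera_info("wrist")["T_tool_cam"],2),imaging.camera_info("wrist")["fx"])
print({k:v for k,v in ((n,np.round(at_z("top",u,50))) for n,u in (("rc1",(336,238)),("rc2",(388.5,228)),("rc3",(395,252.5)),("rc4",(341,263.5))))})
```

```text
driver top [ 470.77975737 -141.03852871  199.        ] large [ 365.95831973 -148.35756511  261.        ]
well [504.70178366  99.43730101  92.        ] scene well [505.73910276 105.27421219  92.        ]
driver scene [ 472.33037674 -133.56149359  199.        ]
[[   0.     -0.97   -0.26   71.21]
 [   1.      0.      0.      0.93]
 [  -0.     -0.26    0.97 -162.34]
 [   0.      0.      0.      1.  ]] 358.6336494285272
{'rc1': array([504., -99.,  50.]), 'rc2': array([ 535., -265.,   50.]), 'rc3': array([ 458., -283.,   50.]), 'rc4': array([ 425., -113.,   50.])}
```

```bash
python3 -m pendant '[[[1.8,2.8,5,10,0],[5,8,10,20,0],[8,13,14,30,0],[11,17,14,40,0],[14,22,14,50,0],[17,27,14,60,0],[20,32,14,70,0],[23,36,14,80,0]]]'
python3 -m pendant '[[[3,5,0,10,0],[5,8,0,20,0],[6,9.7,0,30,0],[6,9.7,0,40,0],[6,9.7,0,50,0],[6,9.7,0,60,0],[6,9.7,0,70,0],[6,9.7,0,80,0]]]'
python3 -m pendant '[[[0,0,0,10,0],[0,0,0,14,0],[0,0,0,14,0]]]'
python3 - <<'E'
from h import *
st=ctrl.observe();p,d=imaging.grab_frame("wrist");cv2.imwrite("pics/w1.png",p);np.save("pics/w1.npy",d)
import pickle;pickle.dump(st,open("pics/w1.pkl","wb"))
print(st['time'],st['q'],st['position'],st['ee_rot'])
print(proj("wrist",[[471,-141,199]],st), [ (r['uv'],r['p']) for r in imaging.place_of("wrist","driver_handle")])
E
```

```text
time: 1.5
position: [412.2, -236.0, 363.2]
ee_rot: [-0.0, 0.751, -0.661, 0.001]
wrist_force: [1.0, -0.3, 0.3]
opening: 1.001
time: 2.5
position: [471.5, -141.0, 362.7]
ee_rot: [-0.0, 1.0, -0.024, 0.0]
wrist_force: [0.2, 0.7, -0.6]
opening: 0.996
time: 2.88
position: [471.5, -141.0, 362.7]
ee_rot: [-0.0, 0.996, 0.094, 0.0]
wrist_force: [-0.0, 0.2, 0.8]
opening: 1.002
2.875 [ 4.01126706e-02  8.35309923e-02 -4.58062293e-02 -1.36629093e-05
 -1.44123231e+00  1.71991174e+00] [ 471.51166891 -141.0007491   362.66374589] [-5.86847628e-07  9.95527506e-01  9.44720649e-02  1.13600520e-04]
[[285.98787696 191.03837605]] [([190.7, 225.0], 0.85), ([200.6, 68.8], 0.77)]
```

View pics/w1.png

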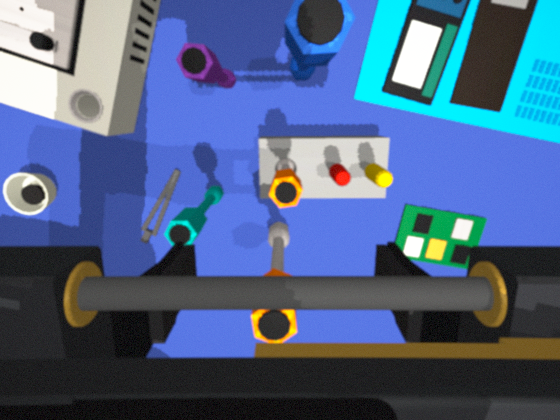

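Run:
```python
from h import *
p=cv2.imread("pics/w1.png");cv2.imwrite("pics/w1c.png",cv2.resize(p[150:225,245:330],None,fx=8,fy=8,interpolation=cv2.INTER_CUBIC))
```

```text
(no output)
```

View pics/w1c.png

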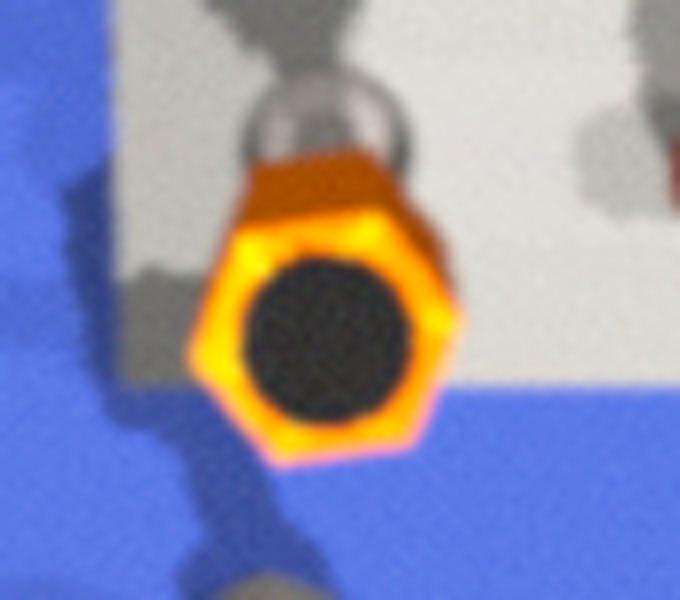

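Run:
```python
from h import *
import pickle
st=pickle.load(open("pics/w1.pkl","rb"))
V=np.array([(240,230),(382,208),(465,318),(415,445),(280,468),(190,355)])
W=np.array([at_z("wrist",(v+.5)/8-.5+[245,150],196,st)[:2] for v in V])
c=W.mean(0);r=W-c;print(c,np.hypot(*r.T))
a=np.degrees(np.arctan2(r[:,1],r[:,0]));m=np.degrees(np.angle(np.exp(6j*np.radians(a)).mean()))/6
print(np.round(a,1),"vertex angle mod60",m,"normals mod 60",m+30)
q=st['ee_rot'];y=R.from_quat([q[1],q[2],q[3],q[0]]).as_matrix()[:,1];print("jaw",np.degrees(np.arctan2(y[1],y[0])))
```

```text
[ 469.53675735 -140.96265869] [16.47855764 16.63070432 16.14537947 16.50202302 16.79143111 16.41848515]
[  49.6  -10.9  -70.5 -130.8  170.8  107.9] vertex angle mod60 -10.663264935040788 normals mod 60 19.336735064959214
jaw -79.15813066077351
```

```bash
python3 -m pendant '[[[-0.17,0,-5,-10,0],[-0.17,0,-10,-20,0],[-0.17,0,-15,-21.5,0],[-0.17,0,-18,-21.5,0],[-0.17,0,-20,-21.5,0],[-0.17,0,-21,-21.5,0],[-0.17,0,-21,-21.5,0]]]'
python3 - <<'E'
from h import *
st=ctrl.observe();p,d=imaging.grab_frame("wrist");cv2.imwrite("pics/w2.png",p)
print(st['position'],st['q'],st['wrist_force'],st['torque'])
E
```

```text
time: 3.85
position: [469.9, -141.1, 152.4]
ee_rot: [0.0, 0.996, -0.093, -0.0]
wrist_force: [-0.4, -0.2, 1.1]
opening: 0.997
[ 469.85520851 -141.06199454  152.35662066] [ 4.02058874e-02  2.25148572e-01 -4.16461918e-01  1.37806279e-04
 -9.29969456e-01  1.34501962e+00] [-0.40874618 -0.23817441  1.14505054] [-0.04910679  0.09556315 -0.02126276]
```

View pics/w2.png

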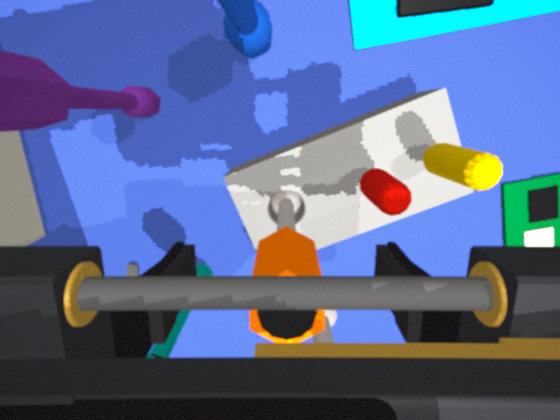

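```bash
python3 -m pendant '[[[0,0,0,0,0.5],[0,0,0,0,0.6],[0,0,0,0,1],[0,0,0,0,1],[0,0,0,0,1]]]' 20
python3 -m pendant '[[[0,0,0,0,1],[0,0,0,0,1]]]' 60
```

```text
time: 4.53
position: [469.9, -141.0, 152.6]
ee_rot: [-0.0, 0.996, -0.092, 0.0]
wrist_force: [0.5, 0.1, -0.7]
opening: 0.519
time: 4.78
position: [469.9, -141.0, 152.5]
ee_rot: [-0.0, 0.996, -0.092, -0.0]
wrist_force: [0.2, 1.2, 1.2]
opening: 0.315
```

```bash
python3 -m pendant '[[[0,0,0,0,1],[0,0,0.5,0,1],[0,0,2,0,1],[0,0,5,0,1],[0,0,9,0,1],[0,0,13,0,1],[0,0,15,0,1],[0,0,15,0,1]]]'
python3 - <<'E'
from h import *
st=ctrl.observe();p,d=imaging.grab_frame("wrist");cv2.imwrite("pics/w3.png",p);np.save("pics/w3.npy",d)
import pickle;pickle.dump(st,open("pics/w3.pkl","wb"))
print(st['position'],st['wrist_force'],st['torque'],st['opening'])
E
```

```text
time: 5.78
position: [470.4, -140.9, 303.8]
ee_rot: [-0.0, 0.996, -0.092, 0.002]
wrist_force: [0.1, -0.4, -2.9]
opening: 0.321
[ 470.36233237 -140.91285769  303.77049094] [ 0.13740795 -0.35319244 -2.91138695] [-0.05723021  0.16898239  0.01844869] 0.3214831902827925
```

View pics/w3.png

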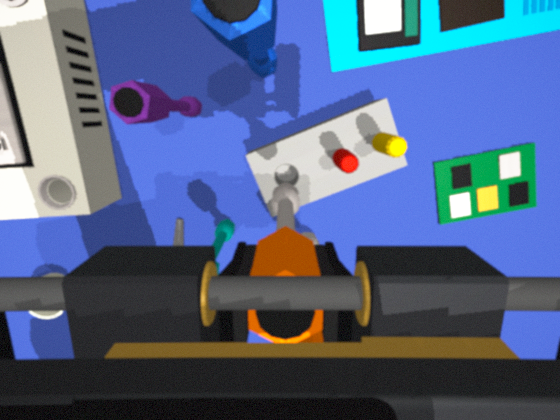

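Run:
```python
from h import *
import pickle
st=pickle.load(open("pics/w3.pkl","rb"));x,y,z=st['position']
print("foot proj",proj("wrist",[[x,y,z-144.5],[x,y,z-117.5],[x,y,z-40]],st))
print("hole",at_z("wrist",(286,173),50,st)); print("well",at_z("wrist",(57.5,191),92,st))
p=cv2.imread("pics/w3.png")
a=cv2.resize(p[140:260,235:335],None,fx=5,fy=5,interpolation=cv2.INTER_CUBIC);b=cv2.resize(p[150:230,20:100],None,fx=5,fy=5,interpolation=cv2.INTER_CUBIC)
o=np.zeros((600,920,3),np.uint8)[:, :800];o[:600,:500]=a;o[:400,500:800]=b[:,:300];cv2.imwrite("pics/w3c.png",o)
```

```text
foot proj [[286.03313607 195.24365888]
 [286.09602262 202.72425476]
 [286.36203116 234.33413978]]
hole [ 472.00831456 -141.38813273   50.        ]
well [503.92060945  98.30122554  92.        ]
```

View pics/w3c.png

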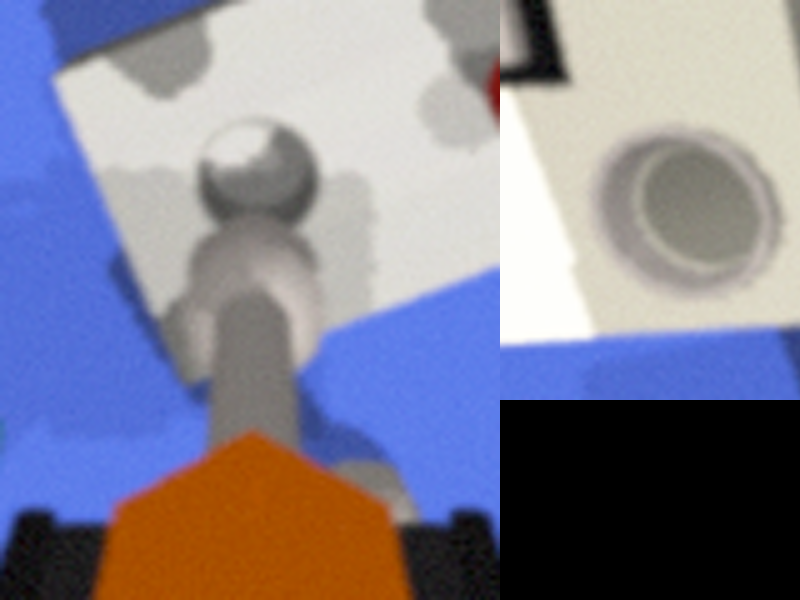

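```bash
python3 -m pendant '[[[0,3,0,0,1],[0.5,8.5,0,0,1],[0.5,14,0,0,1],[-0.5,19,0,0,1],[-3,23,0,0,1],[-3.6,25.3,0,0,1],[-3.6,25.3,0,0,1],[-3.6,25.3,0,0,1]]]'
python3 - <<'E'
from h import *
st=ctrl.observe();p,d=imaging.grab_frame("wrist");cv2.imwrite("pics/w4.png",p);np.save("pics/w4.npy",d)
import pickle;pickle.dump(st,open("pics/w4.pkl","wb"))
print(st['time'],st['position'],st['wrist_force'],st['torque'],st['opening'])
u,v=np.round(proj("wrist",[[504,98.5,92]],st)[0]).astype(int);print(u,v)
c=p[max(v-40,0):v+40,u-50:u+50];cv2.imwrite("pics/w4c.png",cv2.resize(c,None,fx=7,fy=7,interpolation=cv2.INTER_CUBIC)); print(max(v-40,0),u-50)
E
```

```text
time: 6.82
position: [433.5, 111.4, 301.4]
ee_rot: [0.001, 0.996, -0.093, -0.001]
wrist_force: [0.4, -0.2, -2.4]
opening: 0.318
6.825 [433.49485532 111.44805584 301.44432447] [ 0.37455785 -0.22124224 -2.40174931] [-0.07280577  0.13309817 -0.02373867] 0.3181261339623191
285 110
70 235
```

View pics/w4.png

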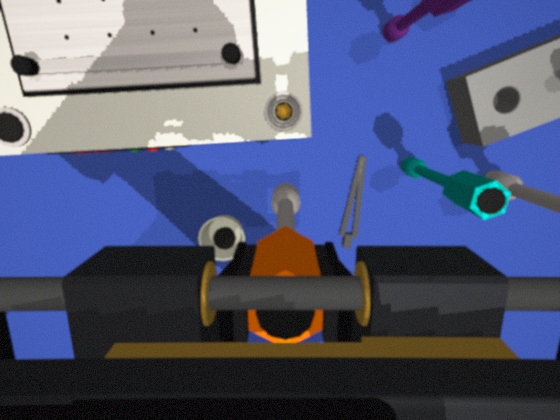

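View pics/w4c.png

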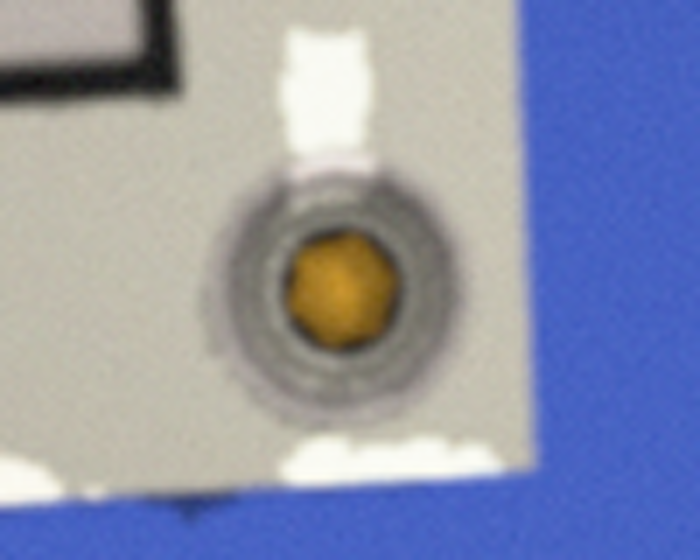

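Run:
```python
from h import *
st=ctrl.observe()
A=np.mean([imaging.grab_frame("wrist")[0].astype(float) for _ in range(8)],0)
np.save("pics/w5.npy",A)
st=ctrl.observe();import pickle;pickle.dump(st,open("pics/w5.pkl","wb"))
print(st['position'],"mouth",at_z("wrist",(282.9-.4,111.1-.4),92,st),"nut",at_z("wrist",(235+342/7-.4,70+290/7-.4),26,st))
c=A[90:135,260:308].astype(np.uint8)
cv2.imwrite("pics/w5c.png",cv2.resize(c,None,fx=12,fy=12,interpolation=cv2.INTER_CUBIC))
# brass score: polar
s=A[...,2]-A[...,0]
u0,v0=None,None
m=s[90:135,260:308]; w=np.clip(m-30,0,None); yy,xx=np.mgrid[90:135,260:308]
u0=(w*xx).sum()/w.sum();v0=(w*yy).sum()/w.sum();print("c",u0,v0,m.max())
s32=s.astype(np.float32)
th=np.radians(np.arange(0,360,5));rr=np.arange(3,14,.1)
M=cv2.remap(s32,(u0+np.outer(rr,np.cos(th))).astype(np.float32),(v0+np.outer(rr,np.sin(th))).astype(np.float32),cv2.INTER_CUBIC)
for T in (20,40,60):
    e=np.array([rr[np.where(M[:,k]>T)[0].max()] for k in range(len(th))])
    f=(e*np.exp(-6j*th)).mean()*2; print(T,e.mean(),"amp6",abs(f),"vertex angle image mod60",np.degrees(-np.angle(f))/-6*-1 if 0 else -np.degrees(np.angle(f))/6, [round(abs((e*np.exp(-1j*n*th)).mean()*2),2) for n in range(1,9)])
```

```text
[433.98361501 111.72117491 302.53933741] mouth [504.42171345 101.84222682  92.        ] nut [503.99158437 101.22557092  26.        ]
c 283.2545266927141 111.69632131801063 151.75
20 8.401388888888894 amp6 0.41843329869103374 vertex angle image mod60 -15.892746257295238 [np.float64(0.23), np.float64(0.11), np.float64(0.04), np.float64(0.02), np.float64(0.08), np.float64(0.42), np.float64(0.06), np.float64(0.03)]
40 7.838888888888892 amp6 0.3516437046634346 vertex angle image mod60 -15.732134757502811 [np.float64(0.21), np.float64(0.11), np.float64(0.04), np.float64(0.01), np.float64(0.07), np.float64(0.35), np.float64(0.06), np.float64(0.01)]
60 7.387500000000005 amp6 0.35690380277985123 vertex angle image mod60 -15.870487147717595 [np.float64(0.17), np.float64(0.12), np.float64(0.05), np.float64(0.01), np.float64(0.07), np.float64(0.36), np.float64(0.06), np.float64(0.02)]
```

View pics/w5c.png

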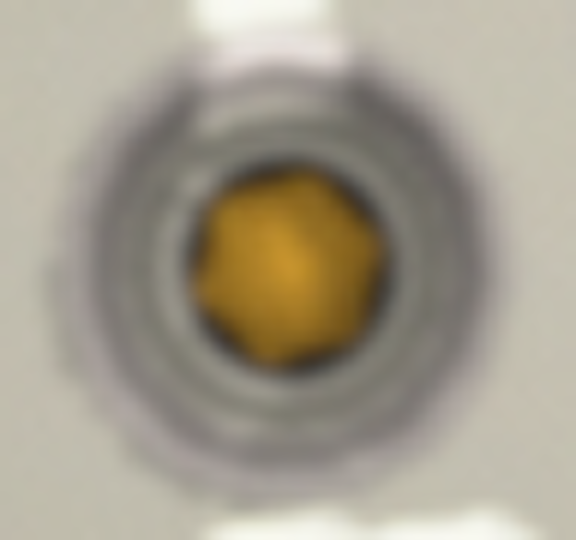

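```bash
python3 -m pendant '[[[2,-0.3,0,-7,1],[5,-0.8,0,-14,1],[7.02,-1.07,0,-14,1],[7.02,-1.07,-2,-14,1],[7.02,-1.07,-4.2,-14,1],[7.02,-1.07,-4.2,-14,1],[7.02,-1.07,-4.2,-14,1],[7.02,-1.07,-4.2,-14,1]]]'
python3 - <<'E'
from h import *
st=ctrl.observe();p,d=imaging.grab_frame("wrist");cv2.imwrite("pics/w6.png",p)
import pickle;pickle.dump(st,open("pics/w6.pkl","wb"))
print(st['time'],st['position'],st['wrist_force'],st['torque'],st['q'])
x,y,z=st['position']
print(proj("wrist",[[504.2,101,92],[x,y,z-144.5],[x,y,z-117.5]],st))
cv2.imwrite("pics/w6c.png",cv2.resize(p[140:260,215:355],None,fx=5,fy=5,interpolation=cv2.INTER_CUBIC))
E
```

```text
time: 8.28
position: [504.7, 101.5, 261.8]
ee_rot: [-0.001, 0.977, -0.213, 0.001]
wrist_force: [-0.0, -0.2, -2.1]
opening: 0.315
8.275 [504.71010821 101.53227041 261.80581397] [-0.0194203  -0.21034988 -2.06189745] [-0.07890423  0.13767268 -0.02145234] [ 5.14369439e-01  1.67415282e-01 -1.94628202e-01  4.05117064e-04
 -1.20632786e+00  6.26988235e-01]
[[286.62634793 189.12821008]
 [285.91767878 194.85097138]
 [285.95203507 202.33999978]]
```

View pics/w6c.png

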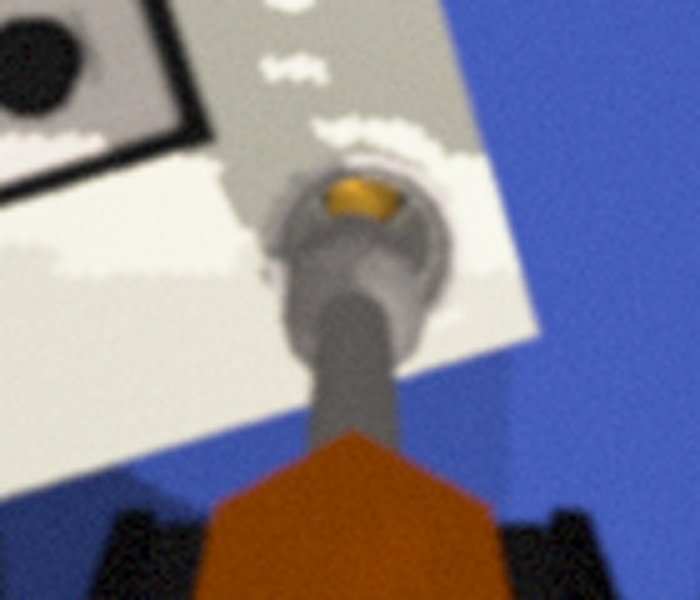

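```bash
python3 -m pendant '[[[-0.07,-0.15,0,0,1],[-0.07,-0.15,-1,0,1],[-0.07,-0.15,-2,0,1],[-0.07,-0.15,-2.6,0,1],[-0.07,-0.15,-3.2,0,1],[-0.07,-0.15,-3.2,0,1]]]'
python3 - <<'E'
from h import *
s=ctrl.observe();print(s['wrist_force'],s['torque'],s['position'])
E
```

```text
time: 9.07
position: [503.2, 99.6, 227.9]
ee_rot: [0.0, 0.977, -0.213, -0.001]
wrist_force: [0.4, -0.4, -2.2]
opening: 0.314
[ 0.40575826 -0.35032826 -2.24304288] [-0.09241414  0.12804851 -0.00891607] [503.15638799  99.64800112 227.91804084]
```

```bash
python3 -m pendant '[[[0,0,-0.6,0,1],[0,0,-1.2,0,1],[0,0,-1.8,0,1],[0,0,-2.4,0,1],[0,0,-2.4,0,1]]]'
python3 - <<'E'
from h import *
s=ctrl.observe();print(s['wrist_force'],s['torque'],s['position'])
E
```

```text
time: 9.7
position: [503.1, 99.6, 203.9]
ee_rot: [0.0, 0.977, -0.213, -0.001]
wrist_force: [0.5, -0.3, -2.4]
opening: 0.32
[ 0.46416779 -0.26117321 -2.43911615] [-0.04179589  0.17223792  0.04471876] [503.06644665  99.61871996 203.88382208]
```

```bash
python3 -m pendant '[[[0,0,-0.6,0,1],[0,0,-1.2,0,1],[0,0,-1.8,0,1],[0,0,-2.4,0,1],[0,0,-2.6,0,1],[0,0,-2.6,0,1]]]'
python3 - <<'E'
from h import *
s=ctrl.observe();print(s['wrist_force'],s['torque'],s['position'])
E
```

```text
time: 10.45
position: [503.4, 99.8, 178.4]
ee_rot: [0.0, 0.977, -0.213, -0.0]
wrist_force: [0.0, -0.2, -2.9]
opening: 0.323
[ 0.00650012 -0.20044202 -2.93550763] [-0.03059654  0.10588721  0.0270656 ] [503.41594513  99.76944622 178.42747226]
```

```bash
python3 -m pendant '[[[0,0,-0.2,0,1],[0,0,-0.4,0,1],[0,0,-0.6,0,1],[0,0,-0.6,0,1]]]'; python3 -m pendant '[[[0,0,-0.05,0,1],[0,0,-0.1,0,1],[0,0,-0.1,0,1]]]'; python3 -m pendant '[[[0,0,-0.05,0,1],[0,0,-0.1,0,1],[0,0,-0.1,0,1]]]'
```

```text
time: 10.95
position: [503.3, 99.7, 172.4]
ee_rot: [0.0, 0.977, -0.213, -0.0]
wrist_force: [-0.8, -0.2, -3.2]
opening: 0.316
time: 11.32
position: [503.4, 99.8, 171.5]
ee_rot: [0.0, 0.977, -0.213, -0.0]
wrist_force: [0.1, -0.4, -1.8]
opening: 0.319
time: 11.7
position: [503.4, 99.8, 170.5]
ee_rot: [0.0, 0.977, -0.213, -0.0]
wrist_force: [0.7, 0.1, -2.4]
opening: 0.317
```

```bash
for i in 1; do python3 -m pendant '[[[0,0,-0.05,0,1],[0,0,-0.1,0,1],[0,0,-0.1,0,1]]]';  python3 -m pendant '[[[0,0,-0.05,0,1],[0,0,-0.05,0,1]]]'; done
```

```text
time: 12.08
position: [503.4, 99.8, 169.5]
ee_rot: [-0.0, 0.977, -0.213, 0.0]
wrist_force: [-0.2, -0.0, -2.5]
opening: 0.323
time: 12.32
position: [503.4, 99.8, 169.0]
ee_rot: [-0.0, 0.977, -0.213, 0.0]
wrist_force: [1.1, -0.1, -3.4]
opening: 0.316
```

```bash
python3 -m pendant '[[[0,0,-0.05,0,1],[0,0,-0.1,0,1],[0,0,-0.1,0,1]]]'; python3 -m pendant '[[[0,0,-0.05,0,1],[0,0,-0.1,0,1],[0,0,-0.1,0,1]]]'
```

```text
time: 12.7
position: [503.4, 99.8, 168.0]
ee_rot: [-0.0, 0.977, -0.213, -0.0]
wrist_force: [0.4, -0.4, -2.9]
opening: 0.313
time: 13.08
position: [503.4, 99.8, 167.0]
ee_rot: [-0.0, 0.977, -0.213, -0.0]
wrist_force: [-0.6, 1.4, -2.7]
opening: 0.316
```

```bash
for i in 1; do python3 -m pendant '[[[0,0,-0.05,0,1],[0,0,-0.1,0,1],[0,0,-0.1,0,1]]]';  python3 -m pendant '[[[0,0,-0.05,0,1],[0,0,-0.1,0,1],[0,0,-0.1,0,1]]]'; python3 -m pendant '[[[0,0,-0.05,0,1],[0,0,-0.1,0,1],[0,0,-0.1,0,1]]]'; done
```

```text
time: 13.45
position: [503.4, 99.8, 166.0]
ee_rot: [-0.0, 0.977, -0.213, 0.0]
wrist_force: [-0.0, 1.5, -2.4]
opening: 0.315
time: 13.82
position: [503.4, 99.8, 165.0]
ee_rot: [-0.0, 0.977, -0.213, 0.0]
wrist_force: [-1.2, 0.5, -3.1]
opening: 0.32
time: 14.2
position: [503.4, 99.8, 164.0]
ee_rot: [-0.0, 0.977, -0.213, -0.0]
wrist_force: [0.1, 0.8, -2.9]
opening: 0.32
```

```bash
python3 -m pendant '[[[0,0,-0.05,0,1],[0,0,-0.1,0,1],[0,0,-0.1,0,1]]]';  python3 -m pendant '[[[0,0,-0.05,0,1],[0,0,-0.1,0,1],[0,0,-0.1,0,1]]]'; python3 -m pendant '[[[0,0,-0.05,0,1],[0,0,-0.05,0,1]]]'
```

```text
time: 14.58
position: [503.4, 99.8, 163.0]
ee_rot: [0.0, 0.977, -0.213, -0.0]
wrist_force: [-0.1, 0.7, -2.8]
opening: 0.317
time: 14.95
position: [503.4, 99.8, 162.0]
ee_rot: [0.0, 0.977, -0.213, -0.0]
wrist_force: [1.2, 0.5, -3.0]
opening: 0.318
time: 15.2
position: [503.4, 99.8, 161.6]
ee_rot: [-0.0, 0.977, -0.213, 0.0]
wrist_force: [1.0, 0.3, -2.3]
opening: 0.316
```

```bash
python3 -m pendant '[[[0,0,-0.05,0,1],[0,0,-0.05,0,1]]]';python3 -m pendant '[[[0,0,-0.05,0,1],[0,0,-0.05,0,1]]]'
```

```text
time: 15.45
position: [503.5, 99.8, 161.4]
ee_rot: [-0.0, 0.977, -0.213, 0.0]
wrist_force: [-1.2, -0.0, 0.7]
opening: 0.314
time: 15.7
position: [503.6, 99.8, 161.2]
ee_rot: [-0.0, 0.977, -0.213, 0.0]
wrist_force: [-1.5, -0.5, 3.8]
opening: 0.321
```

```bash
cat > s.py <<'E'
from h import *
import sys
s=ctrl.observe();q=s['ee_rot'];y=R.from_quat([q[1],q[2],q[3],q[0]]).as_matrix()[:,1]
print("t%.2f"%s['time'],"F",np.round(s['wrist_force'],1),"T",np.round(s['torque'],3),"z %.1f"%s['position'][2],"jaw %.2f"%np.degrees(np.arctan2(y[1],y[0])),"q6 %.3f"%s['q'][5])
E
python3 s.py; python3 -m pendant '[[[0,0,0,-4,1],[0,0,0,-8,1],[0,0,0,-12,1],[0,0,0,-15,1],[0,0,0,-15,1]]]' >/dev/null; python3 s.py;python3 -m pendant '[[[0,0,0,-4,1],[0,0,0,-8,1],[0,0,0,-12,1],[0,0,0,-15,1],[0,0,0,-15,1]]]' >/dev/null; python3 s.py
```

```text
t15.70 F [-1.5 -0.5  3.8] T [0.019 0.726 0.008] z 161.2 jaw -114.59 q6 0.629
t16.32 F [-1.1  2.   5.2] T [0.283 0.852 0.048] z 161.1 jaw -129.54 q6 0.368
t16.95 F [-1.8  0.8  5.2] T [0.413 0.831 0.159] z 161.1 jaw -144.51 q6 0.107
```

```bash
python3 -m pendant '[[[0,0,0,-3,1],[0,0,0,-6,1],[0,0,0,-6,1]]]' >/dev/null; python3 s.py;python3 -m pendant '[[[0,0,0,-3,1],[0,0,0,-3,1]]]' >/dev/null; python3 s.py; python3 -m pendant '[[[0,0,0,-3,1],[0,0,0,-3,1]]]' >/dev/null; python3 s.py
```

```text
t17.32 F [-1.5  1.3  5.7] T [0.387 0.819 0.111] z 161.1 jaw -150.51 q6 0.002
t17.57 F [-2.3  1.3  5.2] T [0.382 0.812 0.078] z 161.1 jaw -153.51 q6 -0.050
t17.82 F [-1.2 -0.3  5.2] T [0.39  0.816 0.174] z 161.1 jaw -156.51 q6 -0.103
```

```bash
for i in 1; do python3 -m pendant '[[[0,0,0,-3,1],[0,0,0,-3,1]]]' >/dev/null; python3 s.py; python3 -m pendant '[[[0,0,0,-3,1],[0,0,0,-3,1]]]' >/dev/null; python3 s.py; done
```

```text
t18.07 F [-1.7  0.3  5.8] T [0.46  0.761 0.073] z 161.1 jaw -159.50 q6 -0.155
t18.32 F [-1.3  0.9  6. ] T [0.386 0.85  0.128] z 161.1 jaw -162.50 q6 -0.207
```

```bash
for i in 1; do python3 -m pendant '[[[0,0,0,-3,1],[0,0,0,-3,1]]]' >/dev/null; python3 s.py; python3 -m pendant '[[[0,0,0,-3,1],[0,0,0,-3,1]]]' >/dev/null; python3 s.py; done
```

```text
t18.57 F [-1.4  0.9  5.4] T [0.405 0.76  0.227] z 161.1 jaw -165.48 q6 -0.259
t18.82 F [-2.   1.   4.6] T [0.381 0.819 0.318] z 161.1 jaw -168.45 q6 -0.311
```

```bash
for i in 1 2 3; do python3 -m pendant '[[[0,0,0,0,1]]]' >/dev/null; python3 s.py; done; python3 -m pendant '[[[0,0,0,-1,1],[0,0,0,-1,1]]]' >/dev/null; python3 s.py;  python3 -m pendant '[[[0,0,0,0,1]]]' >/dev/null; python3 s.py
```

```text
t18.95 F [-2.2 -0.4  5.1] T [0.392 0.822 0.346] z 161.1 jaw -168.43 q6 -0.311
t19.07 F [-1.   1.   4.3] T [0.464 0.795 0.325] z 161.1 jaw -168.44 q6 -0.311
t19.20 F [-1.6  0.8  5.7] T [0.417 0.776 0.301] z 161.1 jaw -168.43 q6 -0.311
t19.45 F [-1.3  0.9  4.8] T [0.416 0.835 0.342] z 161.1 jaw -169.43 q6 -0.328
t19.57 F [-1.7  0.2  5.2] T [0.364 0.77  0.4  ] z 161.1 jaw -169.43 q6 -0.328
```

```bash
python3 -m pendant '[[[0,0,0,-0.6,1],[0,0,0,-0.6,1]]]' >/dev/null; for i in 1 2 3 4; do  python3 -m pendant '[[[0,0,0,0,1]]]' >/dev/null; python3 s.py; done
```

```text
t19.95 F [-1.   0.8  5.1] T [0.404 0.788 0.433] z 161.1 jaw -170.02 q6 -0.339
t20.07 F [-0.9  0.4  5.2] T [0.456 0.846 0.403] z 161.1 jaw -170.02 q6 -0.339
t20.20 F [-0.7  0.9  5.5] T [0.413 0.8   0.443] z 161.1 jaw -170.02 q6 -0.339
t20.32 F [-2.   1.   3.9] T [0.334 0.795 0.337] z 161.1 jaw -170.02 q6 -0.339
```

```bash
python3 -m pendant '[[[0,0,0,2,1],[0,0,0,4,1],[0,0,0,6,1],[0,0,0,6,1]]]' >/dev/null; python3 s.py; python3 -m pendant '[[[0,0,0,1.5,1],[0,0,0,3,1],[0,0,0,3,1]]]' >/dev/null; python3 s.py; for i in 1 2; do  python3 -m pendant '[[[0,0,0,0,1]]]' >/dev/null; python3 s.py; done
```

```text
t20.82 F [-2.1  0.7  5.3] T [0.371 0.792 0.029] z 161.1 jaw -164.09 q6 -0.235
t21.20 F [-0.7  0.6  5.5] T [ 0.378  0.801 -0.073] z 161.1 jaw -161.12 q6 -0.183
t21.32 F [-1.4  0.2  6.3] T [ 0.402  0.833 -0.044] z 161.1 jaw -161.13 q6 -0.183
t21.45 F [-1.7  0.3  5.1] T [ 0.41   0.765 -0.09 ] z 161.1 jaw -161.14 q6 -0.183
```

```bash
python3 -m pendant '[[[0,0,0,-1.5,1],[0,0,0,-1.5,1]]]' >/dev/null; python3 s.py; python3 -m pendant '[[[0,0,0.05,0,1],[0,0,0.1,0,1],[0,0,0.1,0,1]]]' >/dev/null; python3 s.py;  python3 -m pendant '[[[0,0,0.2,0,1],[0,0,0.4,0,1],[0,0,0.6,0,1],[0,0,0.8,0,1],[0,0,1,0,1],[0,0,1.2,0,1]]]' >/dev/null; python3 s.py
```

```text
t21.70 F [-1.8  2.5  5.5] T [ 0.408  0.809 -0.027] z 161.2 jaw -162.63 q6 -0.209
t22.07 F [ 1.2  1.8 -0. ] T [ 0.505 -0.159 -0.028] z 161.2 jaw -162.70 q6 -0.210
t22.82 F [-0.4 -0.6 -2.9] T [ 0.333 -0.134 -0.001] z 174.3 jaw -162.70 q6 -0.211
```

```bash
python3 -m pendant '[[[0,0,1,0,1],[0,0,2.5,0,1],[0,0,4.5,0,1],[0,0,7,0,1],[0,0,10,0,1],[0,0,12.5,0,1],[0,0,13.5,0,1],[0,0,13.5,0,1]]]';python3 s.py; python3 -m pendant '[[[0,0,0,10,1],[0,-4,0,20,1],[-1,-10,0,30,1],[-3,-15,0,40,1],[-3.3,-20,0,50,1],[-3.3,-23,0,60,1],[-3.3,-24.1,0,62,1],[-3.3,-24.1,0,62,1]]]'; python3 -m pendant '[[[0,0,0,0,1],[0,0,0,0,1]]]'
python3 s.py
python3 - <<'E'
from h import *
st=ctrl.observe();p,d=imaging.grab_frame("wrist");cv2.imwrite("pics/w7.png",p)
import pickle;pickle.dump(st,open("pics/w7.pkl","wb"))
x,y,z=st['position'];print(st['position'])
print(proj("wrist",[[470,-141,50],[x,y,z-144.5],[x,y,z-117.5]],st))
cv2.imwrite("pics/w7c.png",cv2.resize(p[140:260,215:355],None,fx=5,fy=5,interpolation=cv2.INTER_CUBIC))
E
```

```text
time: 23.82
position: [503.1, 99.6, 309.2]
ee_rot: [-0.0, 0.805, -0.593, 0.0]
wrist_force: [0.2, 0.5, -3.4]
opening: 0.319
t23.82 F [ 0.2  0.5 -3.4] T [-0.013  0.131 -0.04 ] z 309.2 jaw -162.72 q6 -0.211
time: 24.82
position: [469.5, -141.8, 307.2]
ee_rot: [0.0, 0.996, -0.095, -0.002]
wrist_force: [0.5, 0.6, -4.1]
opening: 0.321
time: 25.08
position: [470.3, -140.6, 308.3]
ee_rot: [-0.0, 0.996, -0.093, -0.0]
wrist_force: [-0.1, 0.3, -2.3]
opening: 0.315
t25.07 F [-0.1  0.3 -2.3] T [-0.056  0.155 -0.009] z 308.3 jaw -100.67 q6 1.344
[ 470.31666546 -140.56916796  308.31211251]
[[286.06582098 173.19935218]
 [285.88627167 194.65127367]
 [285.96570494 202.20189421]]
```

View pics/w7c.png

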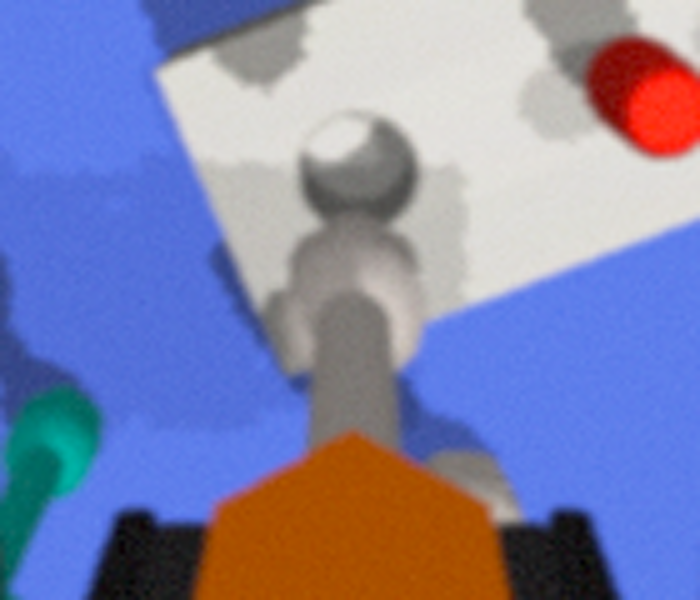

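View pics/w7.png

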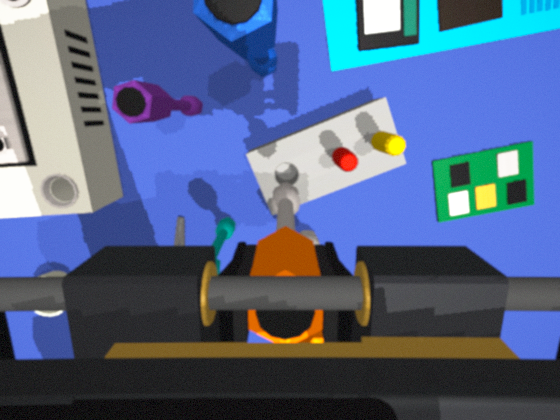

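```bash
python3 -m pendant '[[[0,-0.05,-2,0,1],[0,-0.05,-5,0,1],[0,-0.05,-8,0,1],[0,-0.05,-10,0,1],[0,-0.05,-10.5,0,1],[0,-0.05,-11,0,1],[0,-0.05,-11.5,0,1],[0,-0.05,-12,0,1]]]';python3 s.py; python3 -m pendant '[[[0,0,-0.6,0,1],[0,0,-1.2,0,1],[0,0,-1.8,0,1],[0,0,-2.2,0,1],[0,0,-2.6,0,1],[0,0,-2.8,0,1],[0,0,-2.8,0,1]]]'; python3 s.py
```

```text
time: 26.12
position: [470.7, -141.7, 188.8]
ee_rot: [-0.0, 0.996, -0.093, 0.001]
wrist_force: [-0.0, -0.2, -2.4]
opening: 0.318
t26.12 F [-0.  -0.2 -2.4] T [-0.125  0.193  0.019] z 188.8 jaw -100.71 q6 1.345
time: 27.0
position: [470.4, -141.7, 160.5]
ee_rot: [0.0, 0.996, -0.093, -0.0]
wrist_force: [-0.2, 0.6, -3.4]
opening: 0.319
t27.00 F [-0.2  0.6 -3.4] T [-0.064  0.12  -0.033] z 160.5 jaw -100.71 q6 1.345
```

```bash
python3 -m pendant '[[[0,0,-0.2,0,1],[0,0,-0.4,0,1],[0,0,-0.6,0,1],[0,0,-0.7,0,1],[0,0,-0.7,0,1]]]'; python3 -m pendant '[[[0,0,-0.05,0,1],[0,0,-0.1,0,1],[0,0,-0.1,0,1]]]'; python3 s.py
```

```text
time: 27.62
position: [470.4, -141.7, 153.5]
ee_rot: [0.0, 0.996, -0.093, -0.0]
wrist_force: [0.7, 0.4, -3.2]
opening: 0.32
time: 28.0
position: [470.4, -141.7, 152.6]
ee_rot: [0.0, 0.996, -0.093, 0.0]
wrist_force: [0.1, -0.4, -3.2]
opening: 0.318
t28.00 F [ 0.1 -0.4 -3.2] T [-0.078  0.146 -0.042] z 152.6 jaw -100.71 q6 1.345
```

```bash
python3 -m pendant '[[[0,0,-0.03,0,1],[0,0,-0.03,0,1]]]'; python3 -m pendant '[[[0,0,-0.03,0,1],[0,0,-0.03,0,1]]]'; python3 -m pendant '[[[0,0,-0.03,0,1],[0,0,-0.03,0,1]]]'
```

```text
time: 28.25
position: [470.5, -141.7, 152.5]
ee_rot: [0.0, 0.996, -0.093, 0.0]
wrist_force: [-0.3, 0.7, 0.1]
opening: 0.32
time: 28.5
position: [470.6, -141.8, 152.5]
ee_rot: [0.0, 0.996, -0.093, 0.0]
wrist_force: [-1.3, 0.1, 3.6]
opening: 0.32
time: 28.75
position: [470.7, -141.8, 152.5]
ee_rot: [0.0, 0.996, -0.093, 0.0]
wrist_force: [-2.3, 1.3, 5.7]
opening: 0.318
```

```bash
python3 -m pendant '[[[0,0,0.06,0,1],[0,0,0.06,0,1]]]' 10; python3 s.py; python3 -m pendant '[[[0,0,0.06,0,0.6],[0,0,0.06,0,0.5],[0,0,0.06,0,0.3],[0,0,0.06,0,0],[0,0,0.06,0,0],[0,0,0.06,0,0]]]'; python3 s.py
python3 - <<'E'
from h import *
p,d=imaging.grab_frame("wrist");cv2.imwrite("pics/w8.png",p)
E
```

```text
time: 29.0
position: [470.7, -141.9, 152.5]
ee_rot: [0.0, 0.996, -0.093, 0.0]
wrist_force: [0.1, 0.1, 3.3]
opening: 0.322
t29.00 F [0.1 0.1 3.3] T [-0.297  0.391 -0.002] z 152.5 jaw -100.70 q6 1.345
time: 29.75
position: [470.4, -141.7, 152.8]
ee_rot: [-0.0, 0.996, -0.093, -0.0]
wrist_force: [0.2, -0.5, 0.3]
opening: 0.873
t29.75 F [ 0.2 -0.5  0.3] T [-0.073  0.128  0.013] z 152.8 jaw -100.71 q6 1.345
```

View pics/w8.png

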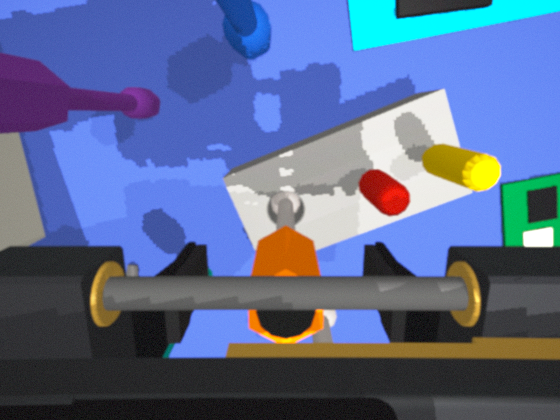

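Driver stands free in its hole, shaft at (286,205), fingers open on both sides. Retreat upward and check.

```bash
python3 -m pendant '[[[0,0,1,0,0],[0,0,4,0,0],[0,0,8,0,0],[0,0,13,0,0],[0,0,18,0,0],[0,0,21,0,0],[0,0,21,0,0]]]'; python3 -m pendant '[[[0,-5,0,0,0],[0,-11,0,0,0],[0,-17,0,0,0],[0,-20,0,0,0],[0,-20,0,0,0],[0,-20,0,0,0]]]'
python3 - <<'E'
from h import *
for n in ("top","scene"):
    p,d=imaging.grab_frame(n);cv2.imwrite(f"pics/{n}9.png",p)
    if n=="top":
        o=cv2.imread("pics/top0.png")
        c=lambda im:cv2.resize(im[100:310,80:480],None,fx=2,fy=2)[:,:800]
        cv2.imwrite("pics/top9c.png",c(p));P=d[240:249,352:361];print(np.round(at_d("top",(356.4,243.8),np.median(P)),1),P.min())
    else: cv2.imwrite("pics/scene9c.png",cv2.resize(p[80:230,200:380],None,fx=4,fy=4,interpolation=cv2.INTER_CUBIC))
E
```

```text
time: 30.68
position: [471.4, -141.9, 366.4]
ee_rot: [-0.0, 0.996, -0.093, 0.004]
wrist_force: [-0.6, -0.0, -0.9]
opening: 1.003
time: 31.42
position: [470.1, -341.2, 362.2]
ee_rot: [-0.0, 0.996, -0.093, -0.001]
wrist_force: [0.1, -0.1, -0.4]
opening: 1.001
[ 470.9 -141.2  198.2] 0.0
```

View pics/top9c.png

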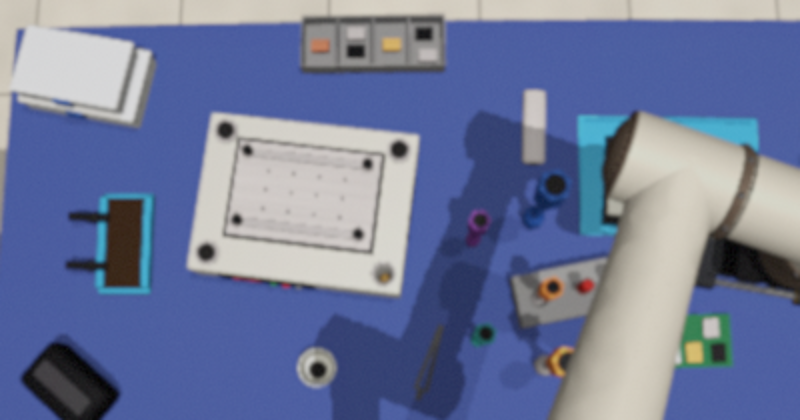

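View pics/scene9c.png

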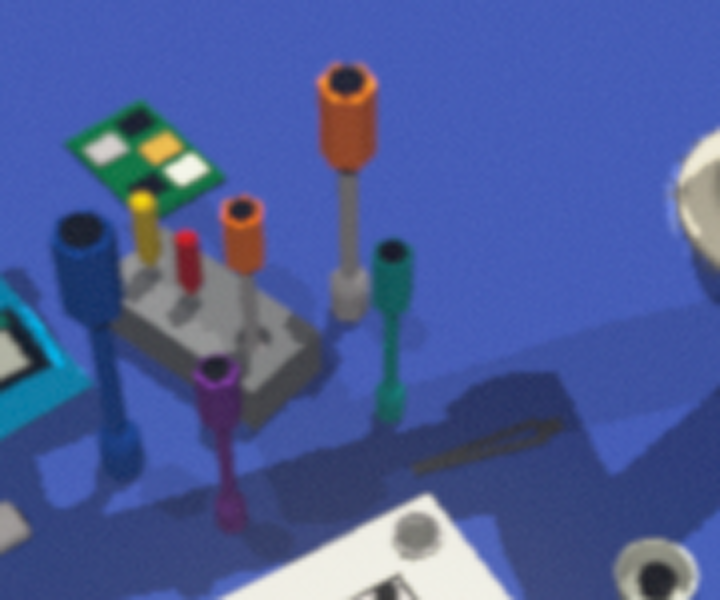

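The driver is back in its hole at the same height (crop pixel (243,210), as before). The other drivers, the tweezers and the cup with its plug are unmoved.

```bash
python3 -c "
from bench import order;print(order.hand_in())"
```

```text
the job is handed in; nothing more can be done
None
```

The loose nut is tightened to about 0.40 N m, and the small orange driver is back upright in its own rack hole, fully down and let go. I handed in at about 31.5 s.

- **Seating:** I read the way the nut's flats face from averaged wrist pictures. The socket then slid straight on without catching and bottomed at 75 mm below the well's mouth, as it should. No upward push from the nut showed before it was fully seated, and I held it down with about 8 N.
- **Tightening:** The nut ran at about 0.12 N m. After roughly 50° of turning the torque began to climb steadily with angle, which is the dead stop. The last four readings were 0.34 to 0.44 N m, averaging 0.40. Single torque readings scatter by about 0.04 N m.
- **Backing off:** I turned back 9°, and the torque came out slightly negative (about −0.07 N m). That is below the nut's 0.12 N m drag, so it should not have loosened. I eased off 1.5° before lifting the socket out. I had no direct view of the nut's angle to confirm this.
- **Return to the rack:** I felt the floor at the height the driver was picked up from. After release, the top camera put the handle top at (471, −141, 198) mm, within a millimetre of where it was before.
- **Rest of the bench:** In the final pictures the plug is in the cup and everything else in view looks unmoved. The arm partly hid the phone parts and the circuit board from the top camera. The board looked unmoved in the scene view, but I did not check the phone parts there. The arm never worked near either.

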